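# Hang the nozzle basket to dry

### The job

The piping nozzles in the steriliser case are done: swing the orange latch lever out until it is fully clear of the lid, open the lid all the way so that it stands open by itself, then lift the basket out by its blue handle and hang it by that handle on the hook of the drying stand. Leave the lid open and the basket hanging still and free on the hook, keep the basket upright all the time, and do not disturb the other things on the table.

Things in the scene. Friction and masses are not known exactly. Their poses are not given: they have to be found in the camera images.
- case: White steriliser case fixed to the table: open box 170 (x) by 220 (y) by 125 high, walls and floor 6; origin at the centre of its underside, z up. Front (away from the hinge) is -x; the latch is outside its -y wall. A clear lid 8 thick lies on the rim (its top 133.5 above the table), overhanging the front by 12.
- latch (a joint): Orange latch lever's angle (rad), a flat arm turning level on a vertical pin. 0: points to case +y, across the lid, holding it shut. Grows as the arm swings to the case's front (counterclockwise from above); 1.57: points to case -x, beside the lid. Stop 1.8. Starts at 0 to 0.25; clear of the lid above 1.45. Under 1 N at the knob; stays where left.
- latch_knob (a point): Middle height to grip on the upright round orange knob at the latch's free end: 20 across, 32 tall (top 10.5 above this point, foot on the arm 21.5 below it), 62 from the pin's axis. The point is 168 above the table.
- latch_hinge (a point): Point on the latch's vertical pin, at the same height as latch_knob. The pin is 128 from the case's middle to its -y side and 20 in front of the middle.
- lid (a joint): Angle of the lid (rad): 0 closed, grows as it opens upward and away from the front; 1.57 upright, stop at 1.9. Stiff hinge: it stays where it is left, and takes about 5 N at its handle to raise. Cannot rise while the latch arm is over it.
- lid_handle (a point): Grip point of the blue upright knob on the lid near its front edge: 24 wide along case y, 18 along case x, 36 tall. The point is 24 above the lid's top, 12 below the knob's top, 145 from the hinge line along the lid, 32 above the lid's underside. Pinched on its two y faces, it can turn between the fingers as the lid rises.
- lid_hinge (a point): Middle of the lid's hinge line, at the top of the case's +x wall, 125.5 above the table; the line runs along case y. The lid reaches 182 from it.
- basket: Loose steel basket 110 (x) x 90, 45 high, nozzles fixed in it, 0.24-0.4 kg, on the case's floor; origin: centre of underside. Stiff blue arched handle along basket x: posts 8 thick at x = +-51, joined by a level strip 110 long (x), 10 thick (y), 20 tall, underside 92 and top 112 above the origin; window under it 47 high, 94 wide. Grip only the strip's top 13, so the hook fits under it.
- basket_bar (a point): Centre of the basket's handle strip, 102 above the basket's origin (10 above the strip's underside). Carried fast, the basket swings about the fingers; hung, it may rock on the hook for a second or two.
- stand: Drying stand fixed to the table: white base 180 x 150 x 12, steel post 24 square, 200 high, 95 to +x of the origin. From the post a level flat hook arm, 44 wide, 10 thick, top 195 high, points to stand -x, 134 free; its red end (51 to 59 to -x of the origin) turns up to a tip 210 high, 15 above the arm's top. Origin: on the table under the place to hang.
- hook_seat (a point): Where the handle should rest: on the middle of the hook arm's top, 195 above the table, above the stand's origin; the handle may rest anywhere between upturned tip and post.
- bowl: Bystander, leave alone: steel mixing bowl, 170 across, 75 high. Origin at the centre of its underside.
- jar: Bystander, leave alone: amber glass jar, 76 across, 130 high. Origin at the centre of its underside.
- rolling_pin: Bystander, leave alone: wooden rolling pin, 48 thick, 310 long with its red grips. Origin at the centre of its underside.
- scraper: Bystander, leave alone: spatula lying flat. Origin at the centre of its underside.
- pastry_brush: Bystander, leave alone: pastry brush lying flat. Origin at the centre of its underside.
- cake_ring: Bystander, leave alone: open steel ring, 80 across, 45 high. Origin at the centre of its underside.
- cup: Bystander, leave alone: blue cup, 72 across, 85 high. Origin at the centre of its underside.

How it is judged (in metres and radians):
On the way, in this order (a step that is already met when the one before it is completed fails the run):
1. the latch lever is swung clear of the lid (80 degrees or more) (value of joint latch above 1.4 rad), for 0.1 s.
2. the lid stands open (80 degrees or more) (value of joint lid above 1.4 rad), for 0.1 s.
At the end, for the whole second after the job is handed in: The lid is open by 80 degrees or more. The basket hangs by its handle on the hook arm between tip and post: the strip's centre within 35 mm of the arm's middle line and 190 to 220 mm high, carried by the stand, tilted under 26 degrees, at rest (under 100 mm/s and 1 rad/s) (value of joint lid above 1.4 rad and x of basket_bar in the frame of stand between -0.045 and 0.08 m and y of basket_bar in the frame of stand between -0.035 and 0.035 m and z of basket_bar in the frame of stand between 0.19 and 0.22 m and contact force between basket and stand above 1 N and angle between basket's own z axis and vertical below 0.45 rad and linear speed of basket below 0.1 m/s and angular speed of basket below 1 rad/s); the robot touches nothing.
It fails at once if the basket is tipped by more than 45 degrees (angle between basket's own z axis and vertical above 0.79 rad).
It fails at once if one of the other things on the table is moved by more than 30 mm (distance of any of bowl, jar, rolling_pin, scraper, pastry_brush, cake_ring, cup from where it was at the start of the episode above 0.03 m).
It also fails if it takes over 72 s, if anything falls off the work surface, if the arm or the gripper's body presses on something with over 40 N, if the wrist force passes 120 N, or if a joint passes its speed limit or range.

### The arm

A 6-joint arm with a two-finger parallel gripper is mounted at the origin on the work surface. World frame = base frame: x ahead of the robot, y to its left, z up, the work surface at z = 0. Lengths are in mm, angles in degrees, forces in N, time in s.
With the tool pointing down it reaches from about 300 to 850 mm from the base axis. Payload 4.2 kg.
Tool frame: the origin (TCP) lies midway between the tips of the shut fingers; the grasp point (between the pads) lies 19 mm behind it (env.hold_point_z is the z of the grasp point in the tool frame, in mm); z points along the fingers, y is the direction in which the jaws open and shut (so a half turn about z gives the same grasp; the last joint's range is limited). The gripper opens to 91 mm and grips with 3 to 60 N. Pads are 32 mm wide; open, the fingers measure 118 mm over their backs; the gripper's body (76 mm by 178 mm) begins 60 mm behind the grasp point.
Start: joints at [65.374, 18.312, 89.639, -0, 72.044, -1.146], TCP at [229.099, 527.406, 213.976] pointing down, gripper open.
Joint ranges: [-177.97, 177.97], [-48.28, 115.42], [12.27, 149.76], [-77.06, 257.06], [2.81, 150.46], [-146.56, 146.56]. Speed limits (degrees/s): [147.25, 147.25, 180, 180, 180, 180].

### API

Orientations are given as [roll, pitch, yaw] about the fixed x, y, z axes, in that order (R = Rz(yaw) Ry(pitch) Rx(roll)).
In Python, from workcell import env, grab_frame, camera_params, spotter gives the robot as it stands. The module is installed in compiled form; this text tells all that it offers.
- The arm moves only by the shell command python3 -m jog 'ROWS' [FORCE]. ROWS is text: rows parted by semicolons, each of 7 numbers parted by spaces: the turn, a rotation vector about the world's x, y, z in units of 5 degrees (1.0 is 5 degrees), then the shift along the world's x, y, z in units of 25 mm (1.0 is 25 mm), then the opening, from 0 (shut) to 1 (fully open). A call has 1 to 5 rows; each row is the pose to reach, as a shift and turn from the pose commanded when the call began; what a row does not reach only later rows make up. A row lasts 1/8 s, in which the tool goes at most 62.5 mm and 10.7 degrees, less where a joint would pass 70% of its speed; a pose out of reach is approached as far as the arm can. A call with a gripper value outside its range is refused whole. The fingers move at their own pace and stop on an object; FORCE is the grip in N (left out, the last holds). Time passes only in rows, so rows that repeat a pose let the fingers close. It gives the time, the measured TCP pose, the force and the opening at its end, in the units of the state.
- env.state(): the state, without advancing time (a new reading comes with each control period).
- grab_frame(name): name is "scene" or "top" or "wrist"; returns the picture (480x640x3 uint8, red, green, blue); there is no depth.
- camera_params(name): a dict with "K" (3x3 intrinsics, pixels), "rvec" (rotation vector, rad) and "tvec" (3), from world to camera coordinates, as OpenCV has them. Camera axes: x right, y down, z forward; pixel columns grow to the right and rows downward; lengths in mm; the calibration is good to about 2 mm. A picture is of the moment at which its call begins: read the wrist's pose just before it. camera_params takes no time and is no camera call; for the wrist camera it gives the pose at the moment of the call.
- env.job_done(): hands the job in, once; it reports no verdict.
Trained networks look in the newest picture that a camera, given by its name, has taken for a name from the list of things; names that differ only in an ending like _2 or _b are one class to them, and where a whole thing is asked for, a point or a joint stands for the part that bears it (a point fixed in the world has none). Each returns a list of dicts, best first, with "conf" (0 to 1); they miss things now and then, are a little off and sometimes report something else, mostly with a low value. They report only what shows in the picture. A call takes as long as a camera call.
- spotter.look_for(query, camera): "box" ([left, top, width, height] in pixels, round what is visible of it).
- spotter.trace(query, camera): "region" (480x640 bool, what is visible of it) and "box" ([left, top, width, height] in pixels, round what is visible of it).
The state is a dict: "time_s": time; "qpos": joint angles; "qvel": joint speeds; "effort": joint torques, N m; "ee_pos": TCP position; "ee_rot": TCP orientation; "force": force on the tool from outside, world axes, zero at the start; "torque": the same for the moment, N m; "gripper_width": finger opening in mm.
Only numpy, scipy, OpenCV 4.12 (cv2) and the standard library are available. Lean on these libraries where they do the work, as an engineer would, in place of code of your own. Each camera call takes 0.05 s, during which the arm holds its last target. There are 200 camera calls.

## Working session

There is one attempt and no reset: what is moved stays moved. The work goes in short steps, Python scripts to look and compute and a shell command to move; the robot and the scene stay as the last step left them, time stands still between calls to the robot, and variables do not carry over. Pictures are saved under pics/ and viewed, about 8 in all and at most 12, crops included, and the job is handed in when it is done.

```bash
mkdir -p pics; cat > h.py <<'E'
import numpy as np, cv2
from workcell import env, grab_frame, camera_params, spotter
def cam(n):
    p=camera_params(n);return np.array(p["K"],float),cv2.Rodrigues(np.array(p["rvec"],float))[0],np.array(p["tvec"],float).reshape(3)
def back(n,uv,z,c=None):
    K,R,t=c or cam(n); uv=np.atleast_2d(uv).astype(float)
    d=np.c_[uv,np.ones(len(uv))]@np.linalg.inv(K).T@R; C=-R.T@t
    return C+d*((z-C[2])/d[:,2])[:,None]
def proj(n,P,c=None):
    K,R,t=c or cam(n); q=(np.atleast_2d(P)@R.T+t)@K.T; return q[:,:2]/q[:,2:]
def save(n,f):
    im=grab_frame(n);cv2.imwrite("pics/"+f,im[:,:,::-1]);return im
E
python3 - <<'E'
from h import *
a=save("top","top1.png");b=save("scene","scene1.png")
print(env.hold_point_z,env.state())
for n in("top","scene"):
    K,R,t=cam(n);print(n,K.tolist(),(-R.T@t).round(),R.round(2).tolist())
    for q in("case","latch_knob","lid_handle","basket_bar","stand","hook_seat"):
        r=spotter.look_for(q,n);print(q,[(np.round(x["box"]).tolist(),round(x["conf"],2)) for x in r[:2]])
E
```

```text
-18.8 {'time_s': 0.1, 'qpos': array([ 6.53743153e+01,  1.83485514e+01,  8.96979861e+01, -5.97298779e-04,
        7.20433769e+01, -1.14563585e+00]), 'qvel': array([ 0.01916473, -0.05730116, -0.12200606,  0.07716422, -0.00141126,
       -0.06486001]), 'effort': array([-1.13599290e-03, -4.13335347e+01, -2.32508665e+01,  7.27897254e-02,
        4.21985413e-02, -4.06638162e-05]), 'ee_pos': array([228.91520787, 526.99315357, 213.20828976]), 'ee_rot': array([-1.79910092e+02, -1.22992496e-03,  1.56520135e+02]), 'force': array([-0.38454113, -0.25442507,  0.42876446]), 'torque': array([0.00478488, 0.05028058, 0.03626643]), 'gripper_width': 91.50446145664333}
top [[455.762408240677, 0.0, 321.2584836552721], [0.0, 455.762408240677, 239.3472551286322], [0.0, 0.0, 1.0]] [ 290.    5. 1336.] [[-0.01, -1.0, 0.01], [-0.98, 0.01, -0.2], [0.2, -0.01, -0.98]]
case [([214.0, 192.0, 102.0, 84.0], 0.68)]
latch_knob [([280.0, 241.0, 31.0, 12.0], 0.77), ([105.0, 206.0, 62.0, 54.0], 0.57)]
lid_handle [([216.0, 196.0, 95.0, 78.0], 0.87)]
basket_bar []
stand [([462.0, 226.0, 39.0, 35.0], 0.53)]
hook_seat [([355.0, 176.0, 54.0, 83.0], 0.95)]
scene [[495.1450105767307, 0.0, 323.63207709932834], [0.0, 495.1450105767307, 230.49436840777707], [0.0, 0.0, 1.0]] [ 891. -587. 1215.] [[0.86, 0.5, -0.01], [0.42, -0.74, -0.53], [-0.28, 0.45, -0.85]]
case [([306.0, 148.0, 101.0, 110.0], 0.76)]
latch_knob [([316.0, 188.0, 20.0, 33.0], 0.85)]
lid_handle [([301.0, 149.0, 105.0, 85.0], 0.7)]
basket_bar []
stand [([265.0, 260.0, 84.0, 102.0], 0.61)]
hook_seat [([260.0, 261.0, 89.0, 101.0], 0.72)]
```

```bash
python3 - <<'E'
import cv2,numpy as np
a=cv2.imread("pics/top1.png")[150:290,90:430];b=cv2.imread("pics/scene1.png")[130:380,230:430]
cv2.imwrite("pics/a.png",cv2.resize(a,None,fx=2.35,fy=2.35,interpolation=3))
cv2.imwrite("pics/b.png",cv2.resize(b,None,fx=2.4,fy=2.4,interpolation=3))
E
```

```text
(no output)
```

View pics/top1.png

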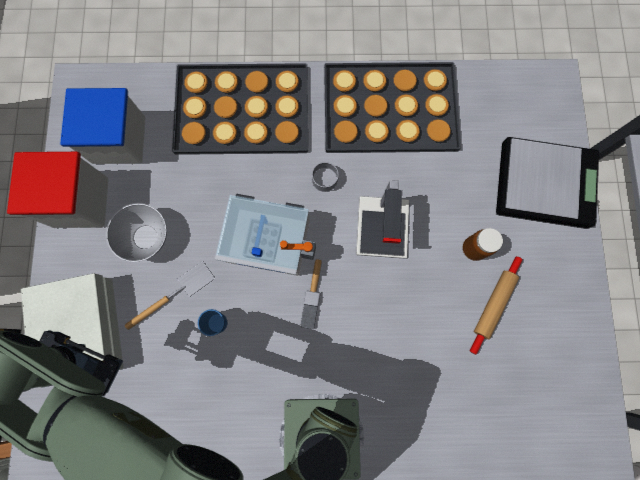

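View pics/a.png

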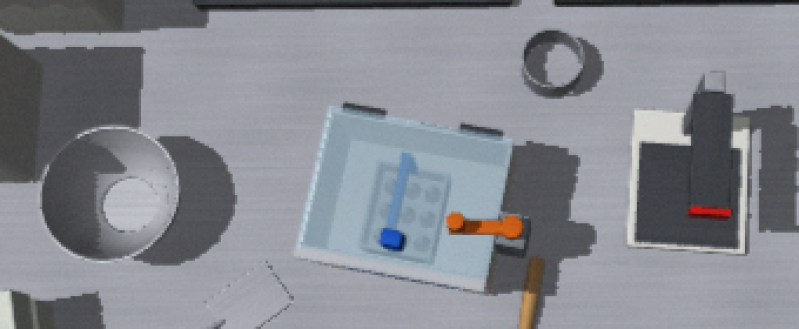

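View pics/b.png

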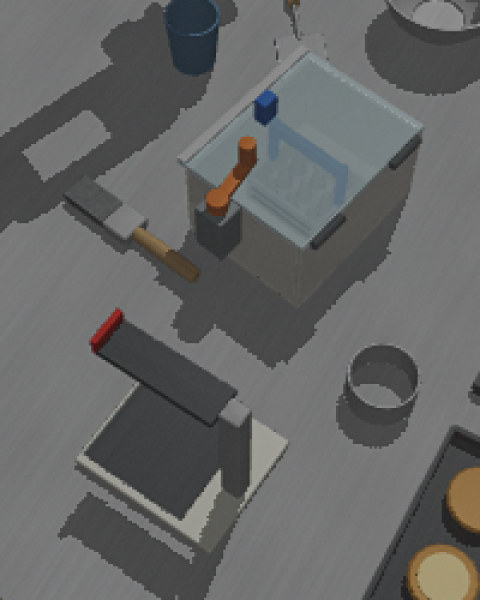

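The top view shows the case at about (262,233), with the latch knob at (283,243), its pin at (308,245) and the blue lid knob at (257,250). The strip runs from (262,218) to (257,250), and the stand is at (385,225) with its red tip at (392,240). I'll fit the poses from these hand-picked points in both views.

```bash
python3 - <<'E'
from h import *
from scipy.optimize import least_squares
A=lambda u,v:("top",90+u/2.353,150+v/2.353)
B=lambda u,v:("scene",230+u/2.4,130+v/2.4)
C={n:cam(n) for n in("top","scene")}
def fit(pts,x0):
    def res(x):
        c,s=np.cos(x[2]),np.sin(x[2]);r=[]
        for (n,u,v),p in pts:
            P=[x[0]+c*p[0]-s*p[1],x[1]+s*p[0]+c*p[1],p[2]];r+=list(proj(n,P,C[n])[0]-[u,v])
        return r
    o=least_squares(res,x0,loss="soft_l1",x_scale=[10,10,.1]);print(o.x[:2].round(1),np.degrees(o.x[2]).round(2),np.round(o.fun,1));return o.x
z=133.5
case=fit([(A(330,106),(85,110,z)),(A(512,140),(85,-110,z)),(A(487,293),(-97,-110,z)),(A(295,255),(-97,110,z)),
 (B(183,160),(-97,-110,z)),(B(305,50),(-97,110,z)),(B(423,127),(85,110,z)),(B(300,245),(85,-110,z)),
 (A(512,220),(-20,-128,158)),(B(218,200),(-20,-128,158))],[500,130,0])
st=fit([(A(689,207),(-59,22,210)),(A(731,209),(-59,-22,210)),(A(634,110),(90,75,12)),(A(630,243),(-90,75,12)),(A(745,254),(-90,-75,12)),
 (B(92,348),(-59,22,210)),(B(120,311),(-59,-22,210)),(B(77,460),(-90,75,12)),(B(205,553),(90,75,12)),(B(287,440),(90,-75,12))],[500,-130,0])
def tri(a,b):
    f=lambda P:np.r_[proj("top",P,C["top"])[0]-a[1:],proj("scene",P,C["scene"])[0]-b[1:]]
    o=least_squares(f,[500,50,150]);return o.x.round(1),o.fun.round(1)
print("knob top",tri(A(455,219),B(248,142)),"pin",tri(A(512,222),B(218,200)))
print("lidknob top",tri(A(391,234),B(265,98)))
print("bar ends z118", back("top",[A(406,155)[1:],A(393,237)[1:]],118).round(1), "scene",back("scene",[B(275,127)[1:],B(343,168)[1:]],118).round(1))
W=lambda x,p:np.round([x[0]+np.cos(x[2])*p[0]-np.sin(x[2])*p[1],x[1]+np.sin(x[2])*p[0]+np.cos(x[2])*p[1]],1)
print("pin",W(case,(-20,-128)),"handle",W(case,(-60,0)),"hinge",W(case,(85,0)))
E
```

```text
[554.6 151. ] -11.35 [ 0.2 -0.5  1.7 -0.6 -0.7 -0.4 -0.1  0.6 -1.8 -0.2 -0.7 -1.2  1.5 -0.3
  1.6  2.1  0.7  2.1  0.3 -2.4]
[ 585.8 -189.9] -3.39 [  1.6  -4.2   1.2  -4.3  -0.9   1.7  -1.    4.    1.    1.7  16.9 -13.3
  -6.1  16.4  31.1 -44.9  34.1 -49.7 -32.3  44.7]
knob top (array([511.8,  92.1, 181. ]), array([ 0.4,  0.4,  0.5, -0.2])) pin (array([512.2,  29.1, 150.7]), array([ 0.8,  0.9,  1.1, -0.3]))
lidknob top (array([496.2, 161.9, 172.7]), array([ 0.8,  0.9,  1.2, -0.4]))
bar ends z118 [[602.1 155.5 118. ]
 [504.9 169.3 118. ]] scene [[504.3 166.5 118. ]
 [599.4 153.5 118. ]]
pin [509.8  29.4] handle [495.7 162.8] hinge [637.9 134.3]
```

```bash
python3 -m jog '0 0 -2 2.2 -3.5 0 1; 0 0 -4 4.5 -7 0 0.6; 0 0 -5.5 6.5 -10.3 0 0.6; 0 0 -5.5 9 -14 0 0.6; 0 0 -5.5 11.3 -17.4 0 0.6' && python3 -m jog '0 0 0 0 0 0 0.6;0 0 0 0 0 0 0.6;0 0 0 0 0 0 0.6;0 0 0 0 0 0 0.6'; python3 - <<'E'
from h import *
from scipy.optimize import least_squares
print(env.state()["qpos"].round(1))
A=lambda u,v:("top",90+u/2.353,150+v/2.353)
B=lambda u,v:("scene",230+u/2.4,130+v/2.4)
C={n:cam(n) for n in("top","scene")}
pts=[(A(689,207),(-59,22,210)),(A(731,209),(-59,-22,210)),(A(634,110),(90,75,12)),(A(630,243),(-90,75,12)),(A(745,254),(-90,-75,12)),
 (B(92,348),(-59,-22,210)),(B(120,311),(-59,22,210)),(B(77,460),(-90,-75,12)),(B(205,553),(90,-75,12)),(B(287,440),(90,75,12))]
def res(x):
        c,s=np.cos(x[2]),np.sin(x[2]);r=[]
        for (n,u,v),p in pts:
            P=[x[0]+c*p[0]-s*p[1],x[1]+s*p[0]+c*p[1],p[2]];r+=list(proj(n,P,C[n])[0]-[u,v])
        return r
o=least_squares(res,[580,-190,0],loss="soft_l1",x_scale=[10,10,.1]);print(o.x,np.degrees(o.x[2]),o.fun.round(1))
save("wrist","w1.png")
for q in("latch_knob","lid_handle"):
    print(q,[(np.round(x["box"]).tolist(),round(x["conf"],2)) for x in spotter.look_for(q,"wrist")[:3]])
print(proj("wrist",[[511.8,92.1,178.5],[495.7,162.8,169.5],[510,29,150]]).round())
E
```

```text
time_s: 1.32
ee_pos: [398.9, 262.8, 214.3]
ee_rot: [179.9, 0.0, 129.0]
force: [0.7, 0.2, 0.5]
gripper_width: 55.5
time_s: 1.82
ee_pos: [397.3, 265.6, 213.9]
ee_rot: [-180.0, -0.0, 129.2]
force: [-1.0, -0.4, -1.0]
gripper_width: 54.6
[ 32.4   9.5 101.7   0.   68.8  -6.8]
[ 5.85529346e+02 -1.91164143e+02 -9.57380575e-02] -5.485386633293335 [ 1.3 -4.5  0.8 -3.9  0.6  1.  -1.7  3.1  0.3  2.6  5.5  0.5  5.7  2.
 -3.  -2.5 -0.1 -1.5 -0.2 -0.8]
latch_knob []
lid_handle [([251.0, 337.0, 155.0, 97.0], 0.9)]
[[283. 563.]
 [331. 475.]
 [234. 571.]]
```

View pics/w1.png

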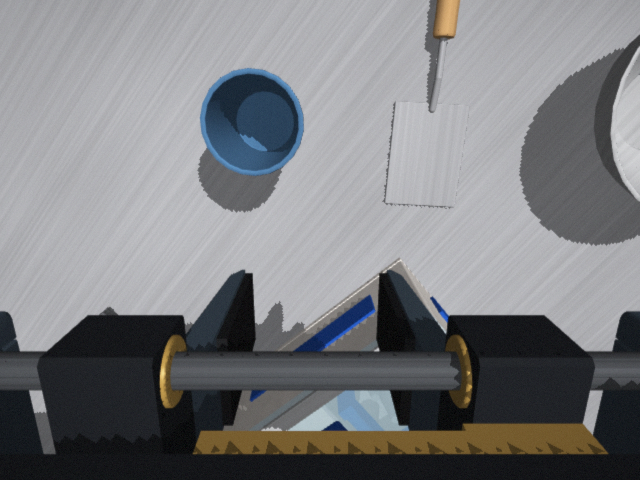

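```bash
python3 -m jog '0 0 0 1.5 -2.3 0 0.6; 0 0 0 3 -4.6 0 0.6; 0 0 0 4.6 -6.9 0 0.6;0 0 0 4.6 -6.9 0 0.6;0 0 0 4.6 -6.9 0 0.6'; python3 - <<'E'
from h import *
im=save("top","t2.png")
print(env.state()["qpos"].round(1))
b=save("scene","s2.png")
cv2.imwrite("pics/c.png",cv2.resize(b[130:330,280:430,::-1],None,fx=3,fy=3,interpolation=3))
E
```

```text
time_s: 2.6
ee_pos: [513.2, 91.7, 213.7]
ee_rot: [-180.0, -0.0, 128.9]
force: [-0.1, 0.3, 0.7]
gripper_width: 54.5
[  8.9  13.5  96.6   0.1  70.  -30.1]
```

View pics/c.png

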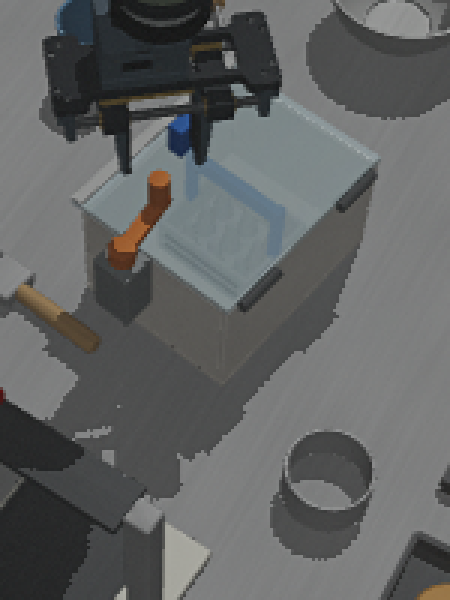

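The fingers sit on either side of the orange knob, which is at about (160,185) in the crop. I'll lower and grip.

```bash
python3 -m jog '0 0 0 0 0 -1.2 0.6; 0 0 0 0 0 -2.45 0.6; 0 0 0 0 0 -2.45 0.6;0 0 0 0 0 -2.45 0;0 0 0 0 0 -2.45 0' 15; python3 -m jog '0 0 0 0 0 0 0; 0 0 0 0 0 0 0;0 0 0 0 0 0 0'
python3 - <<'E'
import numpy as np
p=np.array([511,29.3]);k=np.array([511.8,92.1])
for a in range(90,185,10):
    q=p+62*np.array([np.cos(np.radians(a)),np.sin(np.radians(a))]);print(a,((q-k)/25).round(2))
E
```

```text
time_s: 3.32
ee_pos: [513.8, 92.6, 154.2]
ee_rot: [179.8, 0.1, 129.1]
force: [-0.2, -0.3, 0.1]
gripper_width: 37.7
time_s: 3.7
ee_pos: [513.2, 91.9, 153.2]
ee_rot: [180.0, 0.0, 129.0]
force: [-0.4, 0.1, 2.5]
gripper_width: 19.5
90 [-0.03 -0.03]
100 [-0.46 -0.07]
110 [-0.88 -0.18]
120 [-1.27 -0.36]
130 [-1.63 -0.61]
140 [-1.93 -0.92]
150 [-2.18 -1.27]
160 [-2.36 -1.66]
170 [-2.47 -2.08]
180 [-2.51 -2.51]
```

```bash
python3 -m jog '0 0 0 -.46 -.07 0 0; 0 0 0 -.88 -.18 0 0; 0 0 0 -1.27 -.36 0 0;0 0 0 -1.63 -.61 0 0;0 0 0 -1.93 -.92 0 0'; python3 -m jog '0 0 0 -.25 -.35 0 0; 0 0 0 -.43 -.74 0 0;0 0 0 -.54 -1.16 0 0;0 0 0 -.55 -1.26 0 0;0 0 0 -.55 -1.26 0 0'; python3 -m jog '0 0 0 0 0 0 0.5;0 0 0 0 0 0 0.5;0 0 0 0 0 2 0.5;0 0 0 0 0 2.6 0.5;0 0 0 0 0 2.6 0.5'
```

```text
time_s: 4.32
ee_pos: [465.0, 70.6, 153.2]
ee_rot: [179.8, -0.1, 129.0]
force: [2.1, 4.2, 2.3]
gripper_width: 19.4
time_s: 4.95
ee_pos: [451.2, 36.9, 153.1]
ee_rot: [-180.0, 0.0, 129.0]
force: [0.1, 2.2, 5.7]
gripper_width: 19.3
time_s: 5.58
ee_pos: [451.3, 37.2, 218.2]
ee_rot: [180.0, 0.1, 129.0]
force: [0.7, -0.1, 0.5]
gripper_width: 45.8
```

```bash
python3 -m jog '0 0 2 .4 1.2 0 0.6; 0 0 4 .9 2.5 0 0.6; 0 0 6 1.3 3.7 0 0.6;0 0 7.9 1.78 5.02 0 0.6;0 0 7.9 1.78 5.02 0 0.6'; python3 -m jog '0 0 0 0 0 0 0.6;0 0 0 0 0 0 0.6'; python3 - <<'E'
from h import *
print(env.state()["ee_pos"],env.state()["ee_rot"],env.state()["qpos"].round(1))
a=save("top","t3.png");b=save("scene","s3.png")
c=[cv2.resize(b[130:330,280:430,::-1],None,fx=2.6,fy=2.6,interpolation=3),cv2.resize(a[150:310,200:320,::-1],(390,520),interpolation=3)]
cv2.imwrite("pics/d.png",np.hstack(c))
E
```

```text
time_s: 6.2
ee_pos: [495.2, 164.3, 215.7]
ee_rot: [-179.9, -0.2, 168.7]
force: [0.2, -0.1, -1.0]
gripper_width: 55.0
time_s: 6.45
ee_pos: [494.9, 162.0, 217.2]
ee_rot: [-179.9, -0.1, 168.4]
force: [0.4, -0.1, 0.2]
gripper_width: 55.1
[494.94977631 162.04053325 217.24737284] [-1.79949726e+02 -5.82891249e-02  1.68436404e+02] [ 16.9  13.3  96.2  -0.   70.5 -61.6]
```

View pics/d.png

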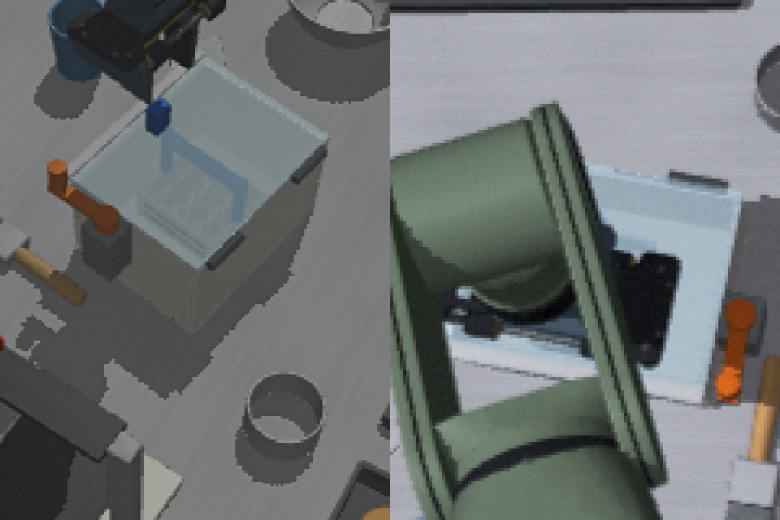

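The latch arm now points along the case's front, beside the lid, at about (740,350). The blue lid knob is between the fingers at (158,117). I'll lower and grip it.

```bash
python3 -m jog '0 0 0 0 0 -1.5 0.6; 0 0 0 0 0 -3 0.6; 0 0 0 0 0 -3 0.6;0 0 0 0 0 -3 0;0 0 0 0 0 -3 0' 30; python3 -m jog '0 0 0 0 0 0 0; 0 0 0 0 0 0 0;0 0 0 0 0 0 0'
python3 - <<'E'
import numpy as np
d=np.radians(-11.35);r=np.hypot(145,35);a0=np.degrees(np.arctan2(35,145))
for t in range(5,105,7):
    a=np.radians(a0+t);x=145-r*np.cos(a);z=r*np.sin(a)-35
    print(t,np.round(np.array([x*np.cos(d),x*np.sin(d),z])/25,2))
E
```

```text
time_s: 7.18
ee_pos: [496.7, 163.3, 144.5]
ee_rot: [179.9, 0.2, 168.5]
force: [0.5, 0.0, 0.5]
gripper_width: 37.3
time_s: 7.55
ee_pos: [496.4, 164.3, 143.8]
ee_rot: [179.8, 0.1, 168.5]
force: [0.1, 5.0, 3.4]
gripper_width: 23.5
5 [ 0.14 -0.03  0.5 ]
12 [ 0.41 -0.08  1.18]
19 [ 0.76 -0.15  1.81]
26 [ 1.18 -0.24  2.4 ]
33 [ 1.66 -0.33  2.93]
40 [ 2.21 -0.44  3.4 ]
47 [ 2.81 -0.56  3.8 ]
54 [ 3.45 -0.69  4.12]
61 [ 4.13 -0.83  4.35]
68 [ 4.83 -0.97  4.5 ]
75 [ 5.54 -1.11  4.56]
82 [ 6.25 -1.26  4.54]
89 [ 6.96 -1.4   4.42]
96 [ 7.65 -1.53  4.22]
103 [ 8.3  -1.67  3.94]
```

```bash
python3 -m jog '0 0 0 .14 -.03 .5 0;0 0 0 .41 -.08 1.18 0;0 0 0 .76 -.15 1.81 0;0 0 0 1.18 -.24 2.4 0;0 0 0 1.66 -.33 2.93 0'; python3 -m jog '0 0 0 .55 -.11 .47 0;0 0 0 1.15 -.23 .87 0;0 0 0 1.79 -.36 1.19 0;0 0 0 2.47 -.5 1.42 0;0 0 0 2.47 -.5 1.42 0'
```

```text
time_s: 8.18
ee_pos: [534.1, 156.8, 214.7]
ee_rot: [179.9, -0.5, 168.5]
force: [-2.2, 7.2, -5.9]
gripper_width: 23.9
time_s: 8.8
ee_pos: [598.5, 144.1, 252.9]
ee_rot: [179.8, -0.1, 168.5]
force: [-2.5, 6.5, 6.9]
gripper_width: 23.8
```

```bash
python3 -m jog '0 0 0 .7 -.14 .15 0;0 0 0 1.41 -.28 .21 0;0 0 0 2.12 -.43 .19 0;0 0 0 2.83 -.57 .07 0;0 0 0 3.52 -.7 -.13 0'; python3 -m jog '0 0 0 .35 -.07 -.15 0;0 0 0 .35 -.07 -.15 0;0 0 0 .35 -.07 -.15 0'; python3 - <<'E'
from h import *
print(env.state()["force"])
b=save("scene","s4.png")
cv2.imwrite("pics/e.png",cv2.resize(b[80:330,260:460,::-1],None,fx=2.4,fy=2.4,interpolation=3))
E
```

```text
time_s: 9.43
ee_pos: [687.6, 126.4, 251.7]
ee_rot: [179.7, 0.2, 168.6]
force: [-0.8, 5.1, 9.8]
gripper_width: 23.6
time_s: 9.8
ee_pos: [698.5, 124.3, 247.7]
ee_rot: [179.7, 0.5, 168.5]
force: [5.8, 4.4, 8.4]
gripper_width: 23.8
[5.77614387 4.41560707 8.43018468]
```

View pics/e.png

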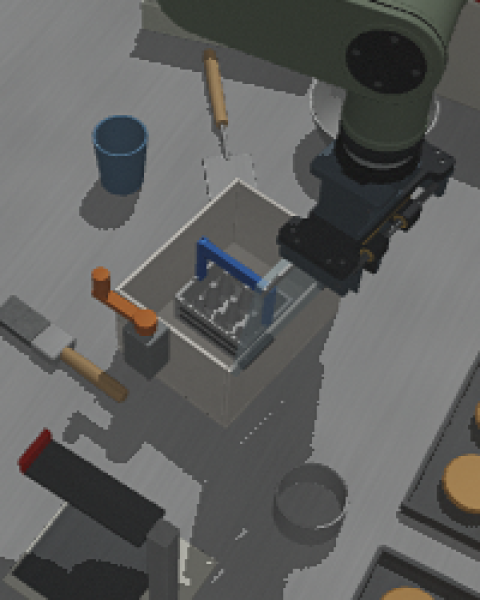

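The lid is open to about 100°. The basket's blue handle is visible in the case at about (235,270). I'll release, back off in +x, rise and come back over the lid.

```bash
python3 -m jog '0 0 0 0 0 0 .6;0 0 0 0 0 0 .6;0 0 0 .2 0 0 .6;0 0 0 .9 -.2 0 .6;0 0 0 1.6 -.3 0 .6'; python3 -m jog '0 0 0 0 0 2 .6;0 0 0 0 0 4 .6;0 0 0 0 0 4.8 .6;0 0 0 0 0 4.8 .6;0 0 0 0 0 4.8 .6'; python3 - <<'E'
from h import *
b=save("top","t5.png")
for q in("basket_bar","lid"):
    for n in ("top",):
        print(q,[(np.round(x["box"]).tolist(),round(x["conf"],2)) for x in spotter.look_for(q,n)[:3]])
E
```

```text
time_s: 10.48
ee_pos: [736.0, 115.0, 244.1]
ee_rot: [-180.0, -0.0, 168.5]
force: [-0.6, -0.9, 0.0]
gripper_width: 54.4
time_s: 11.1
ee_pos: [735.3, 115.4, 362.3]
ee_rot: [-179.9, -0.2, 168.5]
force: [-1.0, 0.0, -0.4]
gripper_width: 54.8
basket_bar []
lid [([216.0, 164.0, 95.0, 46.0], 0.62)]
```

```bash
python3 -m jog '0 0 .2 -2.4 .6 0 .6;0 0 .4 -4.8 1.2 0 .6;0 0 .7 -7.3 1.8 0 .6;0 0 .7 -7.3 1.8 0 .6;0 0 .7 -7.3 1.8 0 .6'; python3 - <<'E'
from h import *
b=save("scene","s6.png")
print(back("scene",[[260+202/2.4,80+239/2.4],[260+274/2.4,80+286/2.4]],118).round(1))
cv2.imwrite("pics/f.png",cv2.resize(b[80:280,300:450,::-1],None,fx=4,fy=4,interpolation=3)[:600])
p=proj("scene",[[552,161,118],[504.5,168,118],[601,154.5,118]]);print(p,(p-[300,80])*4)
print(env.state()["ee_pos"],env.state()["ee_rot"])
E
```

```text
time_s: 11.88
ee_pos: [553.2, 160.5, 364.6]
ee_rot: [180.0, 0.1, 172.0]
force: [0.5, 0.6, 0.6]
gripper_width: 54.9
[[497.6 176.2 118. ]
 [601.  157.6 118. ]]
[[358.81664578 191.12799312]
 [344.91717018 182.58248573]
 [373.62966691 199.97298723]] [[235.26658311 444.51197247]
 [179.66868072 410.32994294]
 [294.51866764 479.8919489 ]]
[553.90037916 160.38747106 364.29149279] [-1.79999168e+02  3.47324884e-02  1.71999786e+02]
```

View pics/f.png

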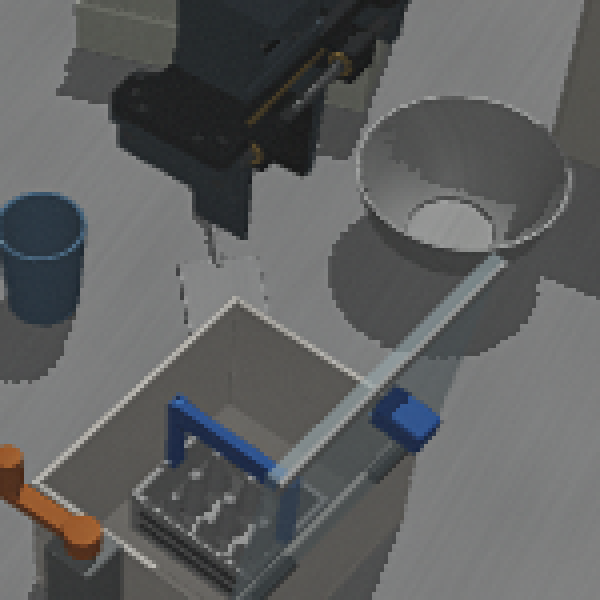

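The strip runs from (178,400) to (288,473), about 3 mm from my estimate. I'll correct for that and descend.

```bash
python3 -m jog '0 0 0 -.1 .1 -2.2 .6;0 0 0 -.1 .1 -4.4 .6;0 0 0 -.1 .1 -6.6 .6;0 0 0 -.1 .1 -8.5 .6;0 0 0 -.1 .1 -8.5 .6'; python3 -m jog '0 0 0 0 0 -.9 .6;0 0 0 0 0 -1.6 .6;0 0 0 0 0 -1.8 .6;0 0 0 0 0 -1.8 .6'; python3 - <<'E'
from h import *
b=save("scene","s7.png")
cv2.imwrite("pics/g.png",cv2.resize(b[100:230,300:430,::-1],None,fx=4.5,fy=4.5,interpolation=3))
E
```

```text
time_s: 12.55
ee_pos: [549.3, 162.0, 147.7]
ee_rot: [-179.8, -0.5, 172.0]
force: [-1.0, 1.3, 0.5]
gripper_width: 55.0
time_s: 13.05
ee_pos: [551.9, 163.2, 108.2]
ee_rot: [179.9, 0.1, 172.0]
force: [-1.1, 0.3, -0.1]
gripper_width: 54.8
```

View pics/g.png

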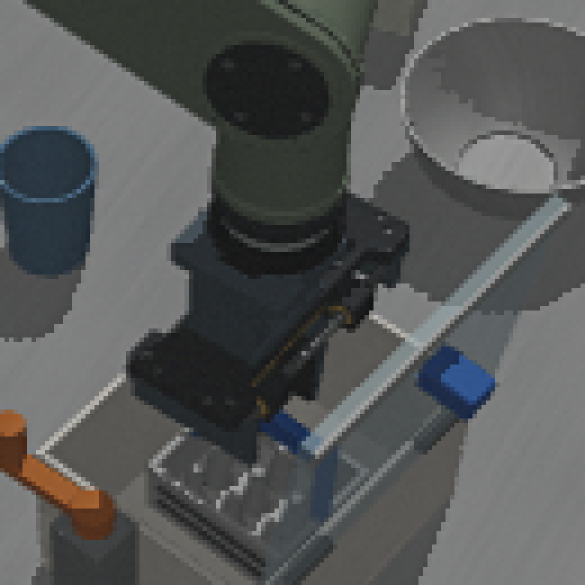

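The fingers straddle the strip, with its right part visible at (290,430). I'll close on it and lift.

```bash
python3 -m jog '0 0 0 0 0 -.06 0;0 0 0 0 0 -.06 0;0 0 0 0 0 -.06 0;0 0 0 0 0 -.06 0;0 0 0 0 0 -.06 0' 45; python3 -m jog '0 0 0 0 0 0 0;0 0 0 0 0 .2 0;0 0 0 0 0 .6 0;0 0 0 0 0 1 0;0 0 0 0 0 1 0'
```

```text
time_s: 13.72
ee_pos: [550.5, 163.2, 105.5]
ee_rot: [180.0, -0.0, 172.0]
force: [-0.7, -1.8, -2.9]
gripper_width: 9.4
time_s: 14.35
ee_pos: [551.3, 163.2, 131.8]
ee_rot: [179.9, 0.1, 172.0]
force: [0.1, -0.3, -2.6]
gripper_width: 9.8
```

```bash
python3 -m jog '0 0 0 0 0 .6 0;0 0 0 0 0 1.4 0;0 0 0 0 0 2.3 0;0 0 0 0 0 3.2 0;0 0 0 0 0 4.1 0';python3 -m jog '0 0 0 0 0 .9 0;0 0 0 0 0 1.8 0;0 0 0 0 0 2.7 0;0 0 0 0 0 3.5 0;0 0 0 0 0 4 0'; python3 - <<'E'
from h import *
b=save("scene","s8.png")
a=save("top","t8.png")
c=[cv2.resize(b[30:230,290:420,::-1],(390,600),interpolation=3),cv2.resize(a[165:265,345:413,::-1],(400,600),interpolation=3)]
cv2.imwrite("pics/i.png",np.hstack(c))
E
```

```text
time_s: 14.98
ee_pos: [550.4, 163.0, 234.4]
ee_rot: [180.0, 0.0, 172.0]
force: [-0.6, 0.1, -3.3]
gripper_width: 10.0
time_s: 15.6
ee_pos: [550.5, 163.0, 334.6]
ee_rot: [180.0, 0.1, 172.0]
force: [-0.2, 0.8, -4.1]
gripper_width: 9.6
```

View pics/i.png

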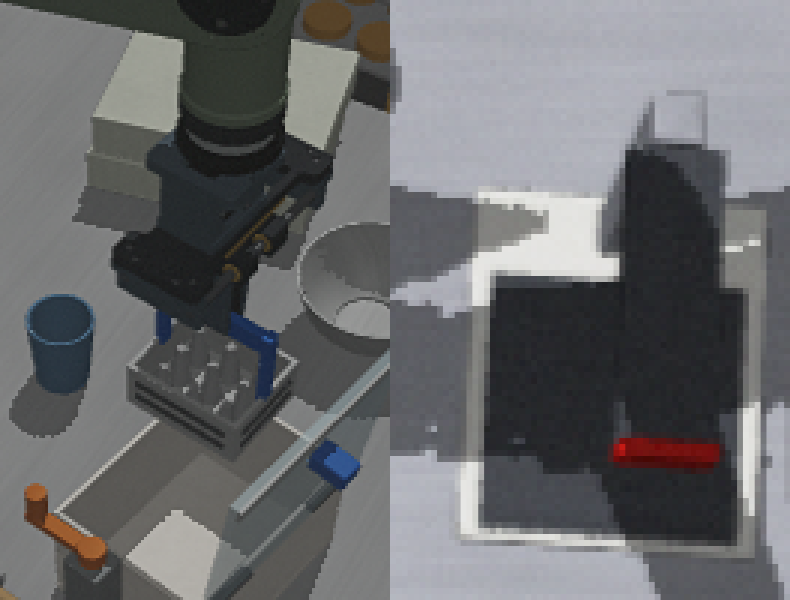

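```bash
python3 - <<'E'
from h import *
T=lambda u,v:[345+(u-390)/5.88,165+v/6]
r=back("top",[T(613,440),T(720,443)],210);p=back("top",[T(655,93),T(707,91),T(707,140)],200)
print(r.round(1),p.round(1),np.linalg.norm(r[0]-r[1]))
tip=r.mean(0)[:2]; post=(p[0]+p[2])[:2]/2
d=post-tip;L=np.linalg.norm(d);u=d/L;print("L should be 146:",L,np.degrees(np.arctan2(u[1],u[0])),"origin",tip+u*51*L/146)
E
```

```text
[[ 516.4 -160.2  210. ]
 [ 514.6 -206.1  210. ]] [[ 672.4 -186.5  200. ]
 [ 673.  -209.7  200. ]
 [ 650.8 -208.7  200. ]] 45.94917452624385
L should be 146: 146.77402671556868 -5.642635645262745 origin [ 566.53030408 -188.20229133]
```

The basket hangs level in the fingers. The stand's tip and post fit well, with the origin at about (566,-188) and yaw -5.6°. I'll carry it over slowly while turning it.

```bash
python3 -m jog '0 0 -.6 -.15 -.5 0 0;0 0 -1.8 -.4 -1.4 0 0;0 0 -3 -.7 -2.4 0 0;0 0 -4.3 -1 -3.4 0 0;0 0 -5.6 -1.3 -4.4 0 0'; python3 -m jog '0 0 -1.3 -.3 -1 0 0;0 0 -2.6 -.6 -2 0 0;0 0 -3.9 -.9 -3 0 0;0 0 -5.2 -1.2 -4 0 0;0 0 -6.5 -1.5 -5 0 0';python3 -m jog '0 0 -1.3 -.3 -1 0 0;0 0 -2.6 -.6 -2 0 0;0 0 -3.8 -.9 -3 0 0;0 0 -4.8 -1.15 -3.7 0 0;0 0 -5.4 -1.34 -4.16 0 0'; python3 -m jog '0 0 0 0 0 0 0;0 0 0 0 0 0 0;0 0 0 0 0 0 0'
```

```text
time_s: 16.32
ee_pos: [516.8, 51.4, 331.9]
ee_rot: [-179.9, -0.1, 143.7]
force: [-0.2, -0.8, -4.1]
gripper_width: 9.7
time_s: 16.95
ee_pos: [479.1, -73.3, 332.0]
ee_rot: [-179.9, -0.0, 111.2]
force: [0.4, -0.3, -3.5]
gripper_width: 9.6
time_s: 17.58
ee_pos: [445.7, -176.9, 332.1]
ee_rot: [-179.9, -0.0, 84.3]
force: [0.0, -0.3, -3.3]
gripper_width: 9.5
time_s: 17.95
ee_pos: [447.2, -175.4, 332.9]
ee_rot: [180.0, -0.0, 84.6]
force: [0.2, 0.6, -4.0]
gripper_width: 9.8
```

```bash
python3 -m jog '0 0 0 0 0 -.6 0;0 0 0 0 0 -1.5 0;0 0 0 0 0 -2.5 0;0 0 0 0 0 -3.5 0;0 0 0 0 0 -4.25 0'; python3 -m jog '0 0 0 0 0 0 0;0 0 0 0 0 0 0;0 0 0 0 0 0 0;0 0 0 0 0 0 0'; python3 - <<'E'
from h import *
print(env.state()["ee_pos"])
b=save("scene","s9.png")
cv2.imwrite("pics/j.png",cv2.resize(b[230:380,180:360,::-1],None,fx=4,fy=4,interpolation=3))
p=proj("scene",[[447.2,-175.4,218],[447,-176,116],[516,-183,210],[507,-182,185]]);print((p-[180,230])*4)
E
```

```text
time_s: 18.58
ee_pos: [446.2, -175.3, 224.5]
ee_rot: [-179.9, -0.0, 84.6]
force: [0.2, 0.3, -3.5]
gripper_width: 9.5
time_s: 19.08
ee_pos: [447.3, -176.1, 227.4]
ee_rot: [179.9, 0.0, 84.5]
force: [-0.1, 0.2, -2.6]
gripper_width: 9.6
[ 447.34667009 -176.09891785  227.35814293]
[[292.75645396  73.73155495]
 [313.60141344 156.02893305]
 [385.89712194 142.13694107]
 [377.93806169 154.209901  ]]
```

View pics/j.png

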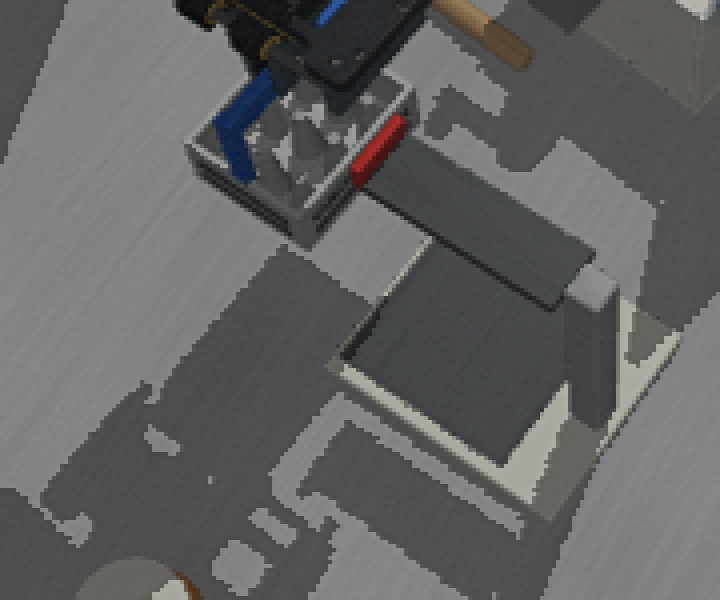

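The red tip's middle is at about (380,143), where I predicted it. The strip is above the tip and the basket rim is below the arm, so I'll slide it on slowly.

```bash
python3 -m jog '0 0 0 .2 -.02 -.1 0;0 0 0 .6 -.06 -.12 0;0 0 0 1 -.1 -.12 0;0 0 0 1.4 -.14 -.12 0;0 0 0 1.6 -.16 -.12 0'; python3 -m jog '0 0 0 .4 -.04 0 0;0 0 0 .8 -.08 0 0;0 0 0 1.2 -.12 0 0;0 0 0 1.5 -.15 0 0;0 0 0 1.5 -.15 0 0'; python3 - <<'E'
from h import *
print(env.state()["force"])
b=save("scene","s10.png")
cv2.imwrite("pics/k.png",cv2.resize(b[220:370,190:340,::-1],None,fx=4,fy=4,interpolation=3))
E
```

```text
time_s: 19.75
ee_pos: [488.0, -180.1, 223.6]
ee_rot: [180.0, 0.0, 84.5]
force: [0.1, 0.3, -3.8]
gripper_width: 9.3
time_s: 20.38
ee_pos: [525.0, -183.8, 223.6]
ee_rot: [-180.0, -0.0, 84.5]
force: [-0.2, 0.6, -3.7]
gripper_width: 9.8
[-0.23316719  0.57533617 -3.70474231]
```

View pics/k.png

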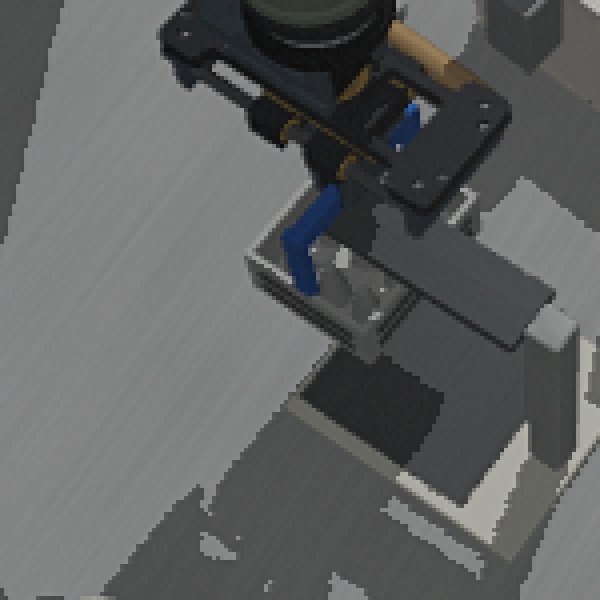

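The arm passes through the handle window with no contact force. I'll continue to the seat and lower.

```bash
python3 -m jog '0 0 0 .4 -.04 0 0;0 0 0 .9 -.09 0 0;0 0 0 1.4 -.14 0 0;0 0 0 1.9 -.19 0 0;0 0 0 2.15 -.21 0 0';python3 -m jog '0 0 0 0 0 0 0;0 0 0 0 0 -.2 0;0 0 0 0 0 -.4 0;0 0 0 0 0 -.6 0;0 0 0 0 0 -.75 0'; python3 -m jog '0 0 0 0 0 0 0;0 0 0 0 0 0 0';python3 -m jog '0 0 0 0 0 -.06 0;0 0 0 0 0 -.06 0'
```

```text
time_s: 21.05
ee_pos: [579.3, -189.1, 223.4]
ee_rot: [-180.0, -0.0, 84.5]
force: [-0.1, 0.2, -4.6]
gripper_width: 9.5
time_s: 21.68
ee_pos: [578.0, -188.9, 204.5]
ee_rot: [-180.0, -0.0, 84.5]
force: [0.2, 0.2, -4.2]
gripper_width: 9.6
time_s: 21.92
ee_pos: [578.4, -189.1, 205.1]
ee_rot: [180.0, 0.0, 84.5]
force: [-0.3, 0.5, -3.9]
gripper_width: 9.7
time_s: 22.18
ee_pos: [578.2, -189.0, 203.4]
ee_rot: [-180.0, -0.0, 84.5]
force: [-0.6, 0.4, -4.1]
gripper_width: 9.7
```

```bash
python3 -m jog '0 0 0 0 0 -.06 0;0 0 0 0 0 -.06 0';python3 -m jog '0 0 0 0 0 -.06 0;0 0 0 0 0 -.06 0'
```

```text
time_s: 22.42
ee_pos: [578.4, -189.0, 202.1]
ee_rot: [180.0, 0.0, 84.5]
force: [0.0, 0.5, -3.2]
gripper_width: 9.4
time_s: 22.68
ee_pos: [578.4, -189.0, 202.0]
ee_rot: [179.9, 0.0, 84.5]
force: [-1.9, 0.4, 5.0]
gripper_width: 9.6
```

Contact with the arm is made. I'll open a little, then rise.

```bash
python3 -m jog '0 0 0 0 0 0 .3;0 0 0 0 0 0 .3;0 0 0 0 0 0 .3;0 0 0 0 0 0 .3;0 0 0 0 0 .3 .3'; python3 -m jog '0 0 0 0 0 .8 .3;0 0 0 0 0 2 .3;0 0 0 0 0 4 .3;0 0 0 0 0 6 .3;0 0 0 0 0 6 .3'; python3 -m jog '0 0 0 -2 0 0 .3;0 0 0 -4 0 0 .3;0 0 0 -6 2 0 .3;0 0 0 -6 4 0 .3;0 0 0 -6 5 0 .3';python3 -m jog '0 0 0 0 0 0 .3;0 0 0 0 0 0 .3;0 0 0 0 0 0 .3;0 0 0 0 0 0 .3;0 0 0 0 0 0 .3'; python3 - <<'E'
from h import *
b=save("scene","s11.png")
a=save("top","t11.png")
c=[cv2.resize(b[100:380,220:420,::-1],(430,600),interpolation=3),cv2.resize(a[165:265,350:410,::-1],(360,600),interpolation=3)]
cv2.imwrite("pics/l.png",np.hstack(c))
E
```

```text
time_s: 23.3
ee_pos: [577.9, -188.9, 207.6]
ee_rot: [-179.9, -0.0, 84.5]
force: [0.5, -0.7, -0.6]
gripper_width: 27.5
time_s: 23.92
ee_pos: [579.8, -189.5, 363.5]
ee_rot: [179.4, 0.1, 84.5]
force: [0.3, 0.4, -1.1]
gripper_width: 27.4
time_s: 24.55
ee_pos: [426.6, -62.0, 357.7]
ee_rot: [-180.0, -0.0, 84.6]
force: [0.1, -0.3, 0.2]
gripper_width: 27.9
time_s: 25.18
ee_pos: [428.3, -64.4, 357.9]
ee_rot: [-180.0, -0.0, 84.5]
force: [-0.1, 0.3, 0.0]
gripper_width: 27.4
```

The picture limit is reached, so I'll check numerically instead: blue-strip position and motion, lid angle from the spotter and blue knob, and bystander movement.

```bash
python3 -m jog '0 0 0 0 0 0 .3;0 0 0 0 0 0 .3;0 0 0 0 0 0 .3;0 0 0 0 0 0 .3;0 0 0 0 0 0 .3'>/dev/null; python3 - <<'E'
from h import *
def blue(im,x0,x1,y0,y1):
    h=cv2.cvtColor(im,cv2.COLOR_RGB2HSV)[y0:y1,x0:x1]; m=cv2.inRange(h,(105,140,40),(125,255,255)); v,u=np.nonzero(m)
    return np.c_[u+x0,v+y0]
F={n:cv2.imread(f"pics/{f}")[:,:,::-1].copy() for n,f in(("top","t11.png"),("scene","s11.png"))}
st=env.state();print(st["force"],st["ee_pos"])
a=grab_frame("top");b=grab_frame("scene")
for n,im,box in(("top",a,(360,430,170,260)),("scene",b,(225,345,230,380))):
    pr=None
    for I in(F[n],im):
        q=blue(I,*box);print(n,"strip px",len(q),q.mean(0).round(2),q.min(0),q.max(0))
c,s=np.cos(np.radians(-5.6)),np.sin(np.radians(-5.6))
f=lambda x,y,z:[566.5+c*x-s*y,-188.2+s*x+c*y,z]
P=[f(12,-55,215),f(12,0,215),f(12,55,215)]
print("expect strip ends/centre top",proj("top",P).round(1).tolist(),"scene",proj("scene",P).round(1).tolist())
# lid knob
q=blue(b,380,440,140,220);print("lid knob scene",len(q),q.mean(0) if len(q) else None,"before (s6)",blue(cv2.imread("pics/s6.png")[:,:,::-1].copy(),380,440,140,220).mean(0))
i0=cv2.imread("pics/top1.png").astype(int)
for q in("bowl","jar","rolling_pin","scraper","pastry_brush","cake_ring","cup"):
    r=spotter.look_for(q,"top");print(q,np.round(r[0]["box"]).tolist() if r else None)
r=spotter.trace("basket","scene");print([(x["box"],x["conf"]) for x in r[:2]])
E
```

```text
[-0.07495929  0.63616891 -0.5718148 ] [428.25123237 -63.96800546 357.96974195]
top strip px 34 [411.91 216.41] [410 213] [414 221]
top strip px 38 [411.82 216.82] [410 213] [414 222]
scene strip px 389 [296.9  282.76] [280 261] [313 309]
scene strip px 389 [296.9  282.83] [280 261] [313 310]
expect strip ends/centre top [[415.3, 215.7], [393.7, 213.9], [372.1, 212.1]] scene [[282.8, 297.2], [298.0, 278.9], [312.5, 261.3]]
lid knob scene 129 [401.39534884 183.68992248] before (s6) [401.24305556 184.1875    ]
bowl [108.0, 202.0, 60.0, 59.0]
jar [461.0, 227.0, 38.0, 34.0]
rolling_pin [474.0, 254.0, 44.0, 96.0]
scraper [125.0, 263.0, 90.0, 63.0]
pastry_brush [300.0, 262.0, 20.0, 66.0]
cake_ring [311.0, 162.0, 29.0, 29.0]
cup [198.0, 312.0, 25.0, 24.0]
[([271.9, 262.0, 55.2, 64.3], 0.67), ([297.1, 125.7, 22.6, 32.3], 0.34)]
```

```bash
python3 -c "
from workcell import env
print(env.state()['time_s'],env.job_done())"
```

```text
the job is handed in; nothing more can be done
26.4 None
```

I finished the job and handed it in at 26.4 s of the 72 s allowed. I gripped the latch knob and swung it to about 94° (1.64 rad), then raised the lid to about 100° and let go; it stood by itself. I lifted the basket out by the strip, turned it about 87° and slid its handle window over the hook tip. I then lowered it about 12 mm post-side of the hook seat, released, and backed away.

**Last checks**
- **Basket:** in the scene view the blue strip is where it should be on the hook, with its centre seen at (296.9, 282.8) and its top edge predicted at (298, 279). It moved no more than 0.1 px between two frames about 0.8 s apart.
- **Lid:** the lid knob is within about 0.5 px of where it was when I released it, so the lid is still open.
- **Robot:** the wrist reads about 0 N of outside force, and the tool is clear of the stand.
- **Other things on the table:** the detector still finds all seven. The ones I compared by eye with the first picture (such as the cup and the pastry brush) are in the same places; I did not measure the movement of each.

**What failed or disagreed**
- **No final picture viewed:** I had already used all 12 views, so the last checks are numbers only.
- **Top view:** only one end of the strip shows, so that view does not confirm the full position. I took the rest to be hidden by the arm.
- **Stand position:** my first fit was about 19 mm off in x, because I had assumed the base was centred on the stand's origin. I used a second fit from the tip and post, and the basket went on without touching.

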